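# Index the vial carousel by one hole

### The arm

A 7-joint arm with a two-finger parallel gripper is mounted at the origin on the work surface; the furniture and walls round the work are solid. World frame = base frame: x ahead of the robot, y to its left, z up, the work surface at z = 0. Lengths are in m, angles in rad, forces in N, time in s.
With the tool pointing down it reaches from about 0.4 to 0.875 m from the base axis. Payload 19.3 kg.
Tool frame: the origin (TCP) lies between the finger pads; the fingertips stand ahead of it and the grasp point (between the pads) lies 8 mm behind it (bot.tip_extent is the x of the fingertips in the tool frame, in m); x points along the fingers, y is the direction in which the jaws open and shut, and the axes are right-handed (so a half turn about x gives the same grasp; the last joint's range is limited). The gripper opens to 85 mm and grips with 20 to 120 N. Pads are 22 mm wide; open, the fingers measure 114 mm over their backs; the gripper's body (76 mm by 85 mm) begins 54 mm behind the grasp point. The pads swing forward as they close: fully open they stand 13 mm farther back than shut.
Start: joints at [1.124, 0.521, -0.036, 1.599, 0.021, 1.021, -0.113], TCP at [0.23, -0.581, 0.242] pointing down, gripper open.
Joint ranges: [-2.91, 2.91], [-0.3, 2.13], [-1.5, 1.42], [0.17, 2.43], [-1.26, 4.41], [0.16, 1.93], [-2.52, 2.52]. Speed limits (rad/s): [1.89, 1.89, 2.39, 2.39, 3.01, 3.01, 3.01].

### API

Orientations are given as [roll, pitch, yaw] about the fixed x, y, z axes, in that order (R = Rz(yaw) Ry(pitch) Rx(roll)).
In Python, from workcell import observe, grab_frame, camera_info, bot, nets gives the robot as it stands.
- The arm moves only by the tool jog_arm, never from a script. Its argument "commands" is a list of rows, each a list of 6 numbers: the shift along the tool's x, y, z in mm, then the turn, a rotation vector about the tool's x, y, z in rad. A call has 1 to 20 rows; each row shifts and turns the pose as measured when the row begins, along the tool's axes as they then stand; what a row does not reach is not made up. A row lasts 1/10 s, in which the tool goes at most 50 mm and 8.59 degrees, less where a joint would pass 70% of its speed; a pose out of reach is approached as far as the arm can. A call is refused whole if a number of a shift passes 50 or a number of a turn 0.15, either way. A call with a gripper value outside its range is refused whole. "gripper" is the closure in counts, from 0 (fully open) to 255 (shut), set as the call begins (left out, the last holds). The fingers move at their own pace and stop on an object; "newtons" is the grip in N (left out, the last holds). Time passes only in rows, so rows that do not move let the fingers close. It gives the time, the measured TCP pose, the force and the opening at its end, in the units of the state.
- observe(): the state, without advancing time (a new reading comes with each control period).
- grab_frame(name): name is "side" or "top" or "wrist"; returns the picture (420x560x3 uint8, red, green, blue); there is no depth.
- camera_info(name): a dict with "fov_y" (degrees; the focal length in pixels is half the picture's height over the tangent of half this angle, whatever the lens; pixels are square), "cx", "cy" (the principal point, pixels), "R" (3x3) and "t" (3): a world point X has camera coordinates R X + t; the wrist camera has in their place "tool_from_camera" (4x4, takes a point from camera to tool coordinates, whose origin is the TCP and whose axes are the tool frame's). Camera axes: x right, y down, z forward; pixel columns grow to the right and rows downward; lengths in m; the calibration is good to about 2 mm. A picture is of the moment at which its call begins: read the wrist's pose just before it. camera_info takes no time and is no camera call.
- bot.job_done(): hands the job in, once; it reports no verdict.
Trained networks look in the newest picture that a camera, given by its name, has taken for a name from the list of things; names that differ only in an ending like _2 or _b are one class to them, and where a whole thing is asked for, a point or a joint stands for the part that bears it (a point fixed in the world has none). Each returns a list of dicts, best first, with "p" (0 to 1); they miss things now and then, are a little off and sometimes report something else, mostly with a low value. They report only what shows in the picture. A call takes as long as a camera call. They do not tell look-alikes from the thing itself.
- nets.find_in(camera, name): "rect" ([left, top, right, bottom] in pixels, round what is visible of it).
- nets.silhouettes(camera, name): "mask" (420x560 bool, what is visible of it) and "rect" ([left, top, right, bottom] in pixels, round what is visible of it).
- nets.pinpoint(camera, name): "location" ([column, row] in pixels: a listed point, or the origin of a listed thing).
The state is a dict: "clock": time; "qpos": joint angles; "qd": joint speeds; "joint_efforts": joint torques, N m; "position": TCP position; "tool_rot": TCP orientation; "force": force on the tool from outside, world axes, zero at the start; "moment": the same for the moment, N m; "grip_width": finger opening in m.
Only numpy, scipy, OpenCV 4.12 (cv2) and the standard library are available. Lean on these libraries where they do the work, as an engineer would, in place of code of your own. Each camera call takes 0.05 s, during which the arm holds its last target.

### The job

Bring the next vial under the reading head: with a fingertip press the carousel's plunger, the round pad in the thumb well at the end of its arm, all the way in; keeping it in, push the carousel anticlockwise (seen from above) out of its hole and on to the next hole, one hole only, then let the plunger spring fully out so that the table is locked there. Grasp and lift nothing: the vials stay seated in their sockets, and the bottles and the beaker standing about stay where they are.

Things in the scene. Friction and masses are not known exactly. Their poses are not given: they have to be found in the camera images.
- carousel_base: Fixed grey foot of the vial carousel, origin on the turning axis at the worktop, z up. Its x axis points to hole 0, where the arm with the thumb well stands at the start. On it turns an aluminium table (diameter 156 mm, top 56 mm above the worktop).
- next_hole (a point): Mouth of the next hole: 60 degrees anticlockwise of hole 0, 78 mm from the axis, 35 mm above the worktop; fixed. The holes are six open notches, 60 degrees apart, in the rim of the fixed steel index plate (radius 81 mm, 30 to 40 mm above the worktop, just under the table).
- read_spot (a point): Fixed point under the reading head, 45 mm from the axis, opposite hole 0, 78 mm above the worktop: where the middle of a seated vial stands when it is to be read. The head's underside is 112 mm above the worktop; its post (16 mm thick, 155 mm high with the head) stands 97 mm from the axis on that side.
- carousel (a joint): Table angle in rad: 0 at hole 0, growing anticlockwise seen from above; next hole at 1.047. Light friction (0.06 N m, some 0.6 N at the well); stays where left; play when locked about 0.02 either way. Let out within 0.06 of a hole, the plunger's tooth pulls itself in; let out between holes it rides under the plate (plunger about 8 mm in) until the table is pushed to a hole.
- plunger (a joint): How far the plunger is pressed in (down), in m: 0 fully out, 0.012 at the bottom stop. The tooth clears the plate from about 0.009. The spring takes about 3 N at the start and 6.6 N at the bottom, and pushes the plunger back out.
- pad (a point): Centre of the top of the plunger's round white pad (diameter 53 mm), pressed straight down; moves with it. 105 mm from the axis, 66 mm above the worktop when out, 54 when in. It sits in an upright round well, part of the table: inner diameter 56 mm, outer 68, rim 74 mm above the worktop. A shut gripper's tips fit in; the well's wall or friction on the pad takes the table along.
- vial0_mid (a point): Middle of a loose white capped vial (diameter 22 mm, 46 mm high), upright in a 14 mm deep socket of the table on the 45 mm radius, its top 102 mm above the worktop; at the start under the reading head. It rides along; leave it seated.
- vial1_mid (a point): Middle of a loose white capped vial (diameter 22 mm, 46 mm high), upright in a 14 mm deep socket of the table on the 45 mm radius, its top 102 mm above the worktop; at the start in the socket that comes under the reading head next. It rides along; leave it seated.
- vial2_mid (a point): Middle of a loose white capped vial (diameter 22 mm, 46 mm high), upright in a 14 mm deep socket of the table on the 45 mm radius, its top 102 mm above the worktop; at the start in the socket after that. It rides along; leave it seated.
- small_bottle: Bystander: clear glass bottle with a wide blue screw cap, 58 mm across, 126 mm high, origin at the centre of its underside. Leave it.
- glass_beaker: Bystander: tall clear glass beaker, 60 x 65 mm, 110 mm high, origin at the centre of its underside. Leave it.
- dropper: Bystander: brown dropper bottle with a rubber bulb, 36 mm across, 113 mm high, origin at the centre of its underside. Leave it.
Things that resemble listed ones, but are neither listed nor needed, are in the scene too. Leave any blue, green or turquoise look-alike of the part that bears vial0_mid alone.

How it is judged:
On the way, in this order (a step that is already met when the one before it is completed fails the run):
1. the plunger is pressed in while the table is still at hole 0 (value of joint plunger above 0.009 m and value of joint carousel between -0.1 and 0.1 rad), for 0.05 s.
2. the table is pushed out of hole 0 towards the next, the robot touching it (value of joint carousel between 0.25 and 0.9 rad and contact force between any of the fingers, the arm and carousel above 0.2 N), for 0.05 s.
At the end, for the whole second after the job is handed in: The table stands locked at the next hole anticlockwise (carousel 1.047 within 0.05 rad), still, with the plunger out (less than 3 mm in); the three vials are seated and upright in their sockets, and the bystanders are within 30 mm of where they stood (value of joint carousel between 0.997198 and 1.0972 rad and value of joint plunger below 0.003 m and velocity of joint carousel between -0.03 and 0.03 rad/s and z of each of vial0_mid, vial1_mid, vial2_mid in the frame of carousel_base below 0.092 m and angle between each of vial0_mid, vial1_mid, vial2_mid's own z axis and vertical below 0.35 rad and distance of each of small_bottle, glass_beaker, dropper from where it was at the start of the episode below 0.03 m); the robot touches nothing.
It fails at once if the table is turned well past the next hole (more than 20 degrees) (value of joint carousel above 1.3972 rad).
It fails at once if the table is turned the wrong way (value of joint carousel below -0.3 rad).
It fails at once if a vial is lifted out of its socket (more than 13 mm) or tipped (not (z of each of vial0_mid, vial1_mid, vial2_mid in the frame of carousel_base below 0.092 m and angle between each of vial0_mid, vial1_mid, vial2_mid's own z axis and vertical below 0.35 rad)).
It fails at once if a bystander is moved more than 30 mm or lifted (not (distance of each of small_bottle, glass_beaker, dropper from where it was at the start of the episode below 0.03 m)).
It also fails if it takes over 38 s, if anything falls off the work surface, if the arm or the gripper's body presses on something with over 40 N, if the wrist force passes 120 N, or if a joint passes its speed limit or range.

## Working session

There is one attempt and no reset: what is moved stays moved. The work goes in short steps, Python scripts to look and compute and a tool call to move; the robot and the scene stay as the last step left them, time stands still between calls to the robot, and variables do not carry over. Pictures are saved under pics/ and viewed, and the job is handed in when it is done.

Besides the shell and the picture viewer there is one more tool, called after "Emit:" by a JSON object that holds its "op" and its "data". jog_arm: Moves the arm, as the interface text tells. Its arguments: {"type":"object","properties":{"commands":{"type":"array","items":{"type":"array","items":{"type":"number"}}},"gripper":{"type":"number"},"newtons":{"type":"number"}},"required":["commands"]}

```bash
mkdir -p pics; ls; python3 - <<'E'
from workcell import observe, grab_frame, camera_info, bot, nets
import cv2
print(observe()); print(bot.tip_extent)
for c in ("side","top"):
    im=grab_frame(c); cv2.imwrite(f"pics/{c}0.png",im[:,:,::-1])
    print(c,camera_info(c))
    for n in ("pad","carousel_base","vial0_mid","next_hole","read_spot","small_bottle","glass_beaker","dropper"):
        try: print(n,[(round(d["p"],2),[round(float(x)) for x in d["location"]]) for d in nets.pinpoint(c,n)[:4]])
        except Exception as e: print(n,e)
print(observe()["clock"])
E
```

```text
pics
{'clock': 0.0, 'qpos': array([ 1.12382984,  0.52199912, -0.03635985,  1.60001665,  0.02121581,
        1.02110559, -0.11279625]), 'qd': array([-0.00143083,  0.00035331, -0.00068182,  0.0005399 , -0.00235101,
       -0.0001515 , -0.00010721]), 'joint_efforts': array([-1.63172463e-03, -9.27126145e+01,  1.97983079e+00, -3.69941461e+01,
        1.78298238e-02,  8.38020234e-03, -1.91247926e-05]), 'position': array([ 0.22980368, -0.58085999,  0.24173155]), 'tool_rot': array([-1.50100958,  1.56965321,  2.01737991]), 'force': array([ 0.47220161, -0.4546192 ,  0.36746317]), 'moment': array([ 0.0065485 , -0.02953159, -0.02529918]), 'grip_width': 0.08580091597182397}
0.011
side {'fov_y': 45.94942899278783, 'cx': 276.6776360052876, 'cy': 203.1408233966662, 'R': array([[ 0.98207549, -0.18694529, -0.0240666 ],
       [-0.10581167, -0.44113064, -0.89118329],
       [ 0.155986  ,  0.87775579, -0.45300458]]), 't': array([-0.53692085,  0.19470748,  0.78443178])}
pad [(0.65, [257, 196])]
carousel_base [(0.85, [275, 249]), (0.21, [283, 221])]
vial0_mid [(0.89, [310, 285]), (0.84, [355, 286]), (0.68
[... 191 characters left out ...]
glass_beaker [(0.58, [164, 232])]
dropper [(0.83, [256, 192]), (0.31, [284, 222])]
top {'fov_y': 49.19862934983283, 'cx': 277.77665946178433, 'cy': 211.76978709070931, 'R': array([[-0.02902627, -0.9995468 , -0.0079791 ],
       [-0.98182671,  0.03000759, -0.18739227],
       [ 0.18754678,  0.0023948 , -0.98225275]]), 't': array([0.17704465, 0.58063647, 0.98843655])}
pad [(0.58, [255, 227])]
carousel_base [(0.76, [298, 224])]
vial0_mid [(0.68, [368, 211]), (0.6, [322, 214]), (0.44, [366, 239]), (0.44, [372, 177])]
next_hole [(0.96, [291, 254])]
read_spot [(0.6, [322, 220])]
small_bottle [(0.75, [319, 216]), (0.61, [297, 139])]
glass_beaker [(0.77, [260, 316])]
dropper [(0.78, [195, 226])]
0.9
```

View pics/side0.png

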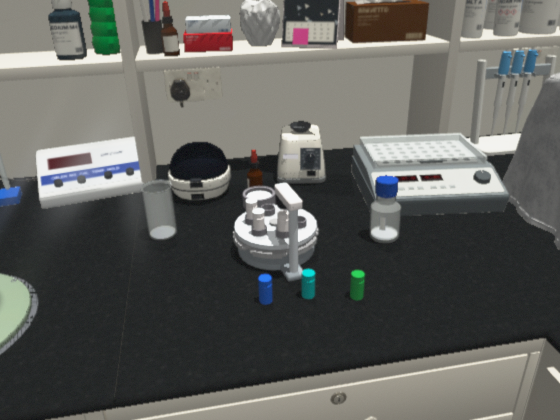

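View pics/top0.png

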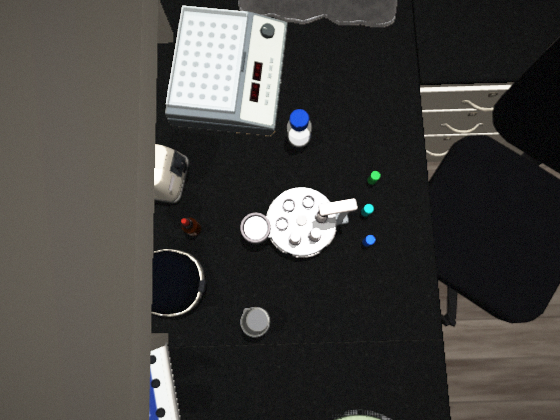

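```bash
cat > h.py <<'E'
import numpy as np, cv2
from workcell import observe, grab_frame, camera_info, bot, nets
def ray(c,px):
    i=camera_info(c); f=210/np.tan(np.radians(i["fov_y"]/2)); R=np.array(i["R"]);t=np.array(i["t"])
    d=R.T@np.array([(px[0]-i["cx"])/f,(px[1]-i["cy"])/f,1.]); return -R.T@t,d
def atz(c,px,z):
    o,d=ray(c,px); return o+d*(z-o[2])/d[2]
def proj(c,X):
    i=camera_info(c); f=210/np.tan(np.radians(i["fov_y"]/2)); p=np.array(i["R"])@X+i["t"]; return f*p[:2]/p[2]+[i["cx"],i["cy"]]
E
python3 - <<'E'
from h import *
for c,n,px,z in [("top","pad",(255,227),.066),("top","base",(298,224),0),("top","next",(291,254),.035),("top","read",(322,220),.078),("side","base",(275,249),0),("side","pad",(257,196),.066),("side","read",(283,227),.078),("side","next",(237,230),.035),("top","beaker",(260,316),0),("top","bottle",(297,139),0),("top","dropper",(195,226),0),("side","dropper",(256,192),0),("side","beaker",(164,232),0)]:
    print(c,n,atz(c,px,z).round(3))
im=grab_frame("top"); 
cv2.imwrite("pics/topc.png",cv2.resize(im[170:350,170:390],None,fx=3.5,fy=3.3,interpolation=cv2.INTER_CUBIC)[:,:,::-1])
im=grab_frame("side"); 
cv2.imwrite("pics/sidec.png",cv2.resize(im[140:310,130:400],None,fx=2.9,fy=2.9,interpolation=cv2.INTER_CUBIC)[:,:,::-1])
im=grab_frame("wrist"); cv2.imwrite("pics/w0.png",im[:,:,::-1])
print(camera_info("wrist"))
E
```

```text
top pad [0.551 0.212 0.066]
top base [0.565 0.112 0.   ]
top next [0.491 0.132 0.035]
top read [0.56  0.062 0.078]
side base [0.563 0.104 0.   ]
side pad [0.547 0.21  0.066]
side read [0.57  0.051 0.078]
side next [0.494 0.134 0.035]
top beaker [0.354 0.208 0.   ]
top bottle [0.778 0.107 0.   ]
top dropper [0.568 0.358 0.   ]
side dropper [0.566 0.367 0.   ]
side beaker [0.35  0.221 0.   ]
{'fov_y': 67.30801939764291, 'cx': 280.90258894407685, 'cy': 207.70764727773326, 'tool_from_camera': array([[ 3.24688490e-04, -2.99341903e-01,  9.54145859e-01,
        -1.32608332e-01],
       [ 9.99999893e-01,  4.12391924e-04, -2.10913531e-04,
        -6.92582477e-04],
       [-3.30346789e-04,  9.54145825e-01,  2.99342005e-01,
        -7.60615642e-02],
       [ 0.00000000e+00,  0.00000000e+00,  0.00000000e+00,
         1.00000000e+00]])}
```

View pics/topc.png

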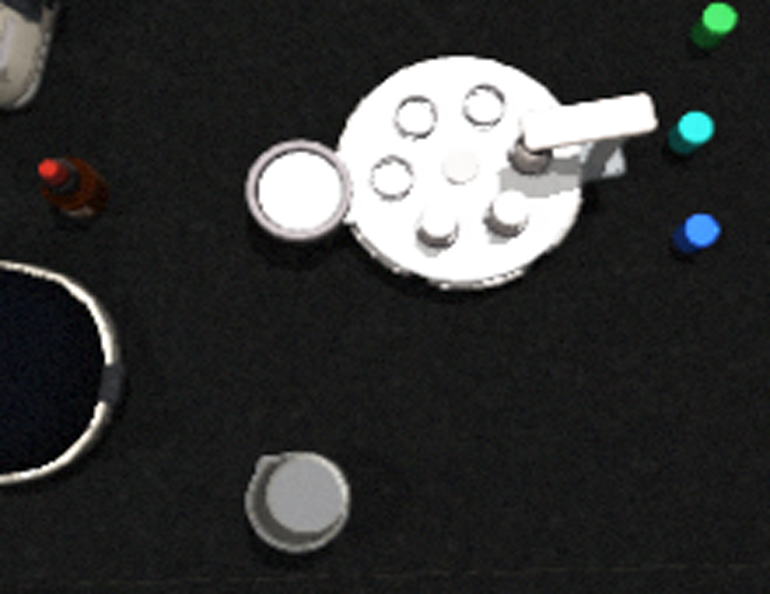

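View pics/sidec.png

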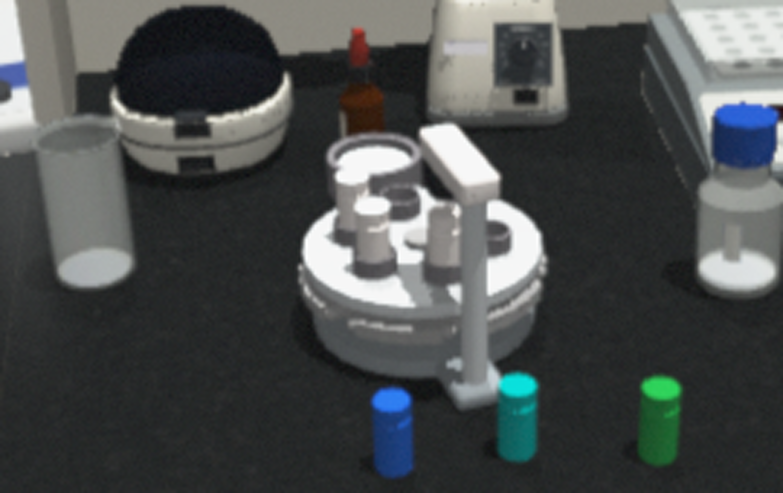

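View pics/w0.png

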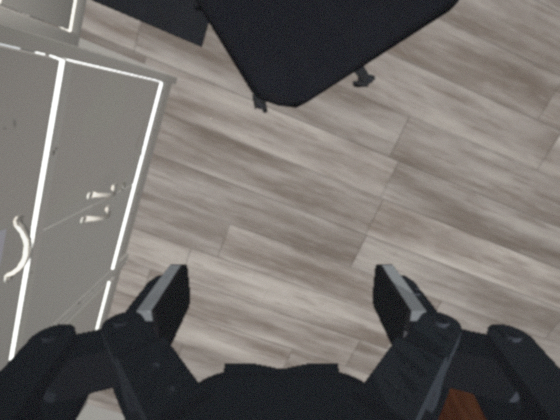

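```bash
cat >> h.py <<'E'
from scipy.spatial.transform import Rotation as Ro
def pose():
    s=observe(); return s["position"],Ro.from_euler("xyz",s["tool_rot"]).as_matrix(),s
def totool(dw):
    p,R,s=pose(); return (R.T@np.array(dw)*1000).round(1)
E
python3 - <<'E'
from h import *
p,R,s=pose(); print(p,R.round(3))
a=np.arctan2(p[1],p[0]); print(np.degrees(a), "tangential in tool",R.T@[-np.sin(a),np.cos(a),0],"radial",R.T@[np.cos(a),np.sin(a),0])
g=np.array([.549,.211]);print(np.hypot(*g),np.degrees(np.arctan2(g[1],g[0])),np.hypot(*p[:2]))
E
```

```text
[ 0.22996834 -0.58116279  0.2422917 ] [[ 0.     0.368 -0.93 ]
 [ 0.    -0.93  -0.368]
 [-1.     0.    -0.   ]]
-68.41110460891844 tangential in tool [ 3.53721735e-05 -1.35007255e-05 -9.99999999e-01] radial [ 2.24563033e-06  1.00000000e+00 -1.35006460e-05]
0.5881513410679262 21.023522798279547 0.6250085025323632
```

Emit:
{"op": "jog_arm", "data": {"commands": [[-3,-3,-20,0,0,0],[-3,-4,-45,-0.075,0,0],[-3,-4,-45,-0.075,0,0],[-3,-4,-45,-0.075,0,0],[-3,-4,-45,-0.075,0,0],[-3,-4,-45,-0.075,0,0],[-3,-4,-45,-0.075,0,0],[-3,-4,-45,-0.075,0,0],[-3,-4,-45,-0.075,0,0],[-3,-4,-45,-0.075,0,0],[-3,-4,-45,-0.075,0,0],[-3,-4,-45,-0.075,0,0],[-3,-4,-45,-0.075,0,0]], "gripper": 255}}

```text
clock: 2.35
position: [0.5869, -0.1557, 0.2808]
tool_rot: [-0.034, 1.568, -1.877]
force: [0.5, -0.8, -0.5]
grip_width: 0.0
```

Emit:
{"op": "jog_arm", "data": {"commands": [[0,-2,-45,-0.075,0,0],[0,-2,-45,-0.075,0,0],[0,-2,-45,-0.075,0,0],[0,-2,-45,-0.075,0,0],[0,-2,-45,-0.075,0,0],[0,-2,-45,-0.075,0,0],[0,-2,-20,-0.03,0,0],[0,0,0,0,0,0]]}}

```text
clock: 3.15
position: [0.5887, 0.1501, 0.2808]
tool_rot: [1.069, 1.57, -0.264]
force: [0.9, -1.0, 1.0]
grip_width: 0.0002
```

```bash
cat >> h.py <<'E'
def wray(px,p,R):
    i=camera_info("wrist"); f=210/np.tan(np.radians(i["fov_y"]/2)); T=np.array(i["tool_from_camera"])
    d=T[:3,:3]@np.array([(px[0]-i["cx"])/f,(px[1]-i["cy"])/f,1.]); return p+R@T[:3,3],R@d
def watz(px,z,p,R):
    o,d=wray(px,p,R); return o+d*(z-o[2])/d[2]
def wproj(X,p,R):
    i=camera_info("wrist"); f=210/np.tan(np.radians(i["fov_y"]/2)); T=np.array(i["tool_from_camera"])
    c=T[:3,:3].T@(R.T@(np.array(X)-p)-T[:3,3]); return f*c[:2]/c[2]+[i["cx"],i["cy"]]
E
python3 - <<'E'
from h import *
p,R,s=pose(); print(p,R.round(3),s["qpos"],s["clock"])
im=grab_frame("wrist"); 
for n in ("pad","carousel_base","next_hole"):
  for d in nets.pinpoint("wrist",n)[:2]: print(n,d["p"],d["location"],watz(d["location"],{"pad":.066,"carousel_base":0,"next_hole":.035}[n],p,R))
cv2.imwrite("pics/w1.png",im[:,:,::-1])
print(totool([.549-p[0],.211-p[1],0]))
E
```

```text
[0.58869384 0.15005198 0.28080877] [[ 0.001  0.972  0.236]
 [-0.     0.236 -0.972]
 [-1.     0.001  0.001]] [ 0.01619359  0.49900081 -0.53247296  1.58488312  0.27265674  1.13145054
 -0.34113363] 3.15
pad 0.94 [260.3, 114.5] [0.55038105 0.21414287 0.066     ]
carousel_base 0.61 [254.5, 199.3] [0.56309181 0.10207016 0.        ]
next_hole 0.82 [196.6, 166.0] [0.48690854 0.13681044 0.035     ]
next_hole 0.65 [98.9, 72.1] [0.36523112 0.21490564 0.035     ]
[ -0.2 -24.7 -68.4]
```

View pics/w1.png

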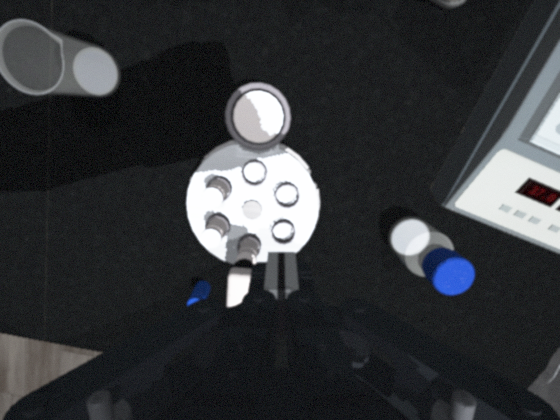

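Emit:
{"op": "jog_arm", "data": {"commands": [[30,-10,-30,-0.05,0,0],[35,-10,-30,0,0,0],[40,-4,-8,0,0,0],[0,0,0,0,0,0]]}}

```text
clock: 3.75
position: [0.5524, 0.1991, 0.1734]
tool_rot: [0.706, 1.564, -0.596]
force: [1.0, -0.1, 0.6]
grip_width: 0.0
```

```bash
python3 - <<'E'
from h import *
p,R,s=pose(); print(p,s["force"],s["clock"])
im=grab_frame("wrist"); cv2.imwrite("pics/w2.png",im[:,:,::-1])
im=grab_frame("side"); cv2.imwrite("pics/s2.png",cv2.resize(im[140:310,130:400],None,fx=2.9,fy=2.9,interpolation=cv2.INTER_CUBIC)[:,:,::-1])
for n in ("pad",):
  print([ (d["p"],d["location"]) for d in nets.pinpoint("wrist",n)])
print("hub",atz("top",(301.4,220.3),.058))
print(totool([.549-p[0],.212-p[1],0]))
E
```

```text
[0.55242703 0.19909615 0.17343221] [ 0.96143748 -0.09263319  0.56290913] 3.75
[(0.81, [282.4, 190.4])]
hub [0.56392803 0.10682977 0.058     ]
[ -0.1   0.1 -13.4]
```

View pics/w2.png

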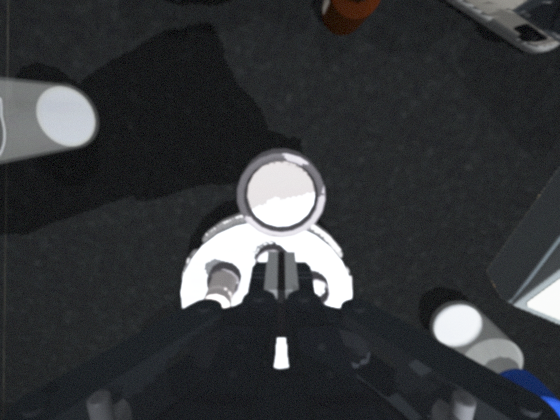

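View pics/s2.png

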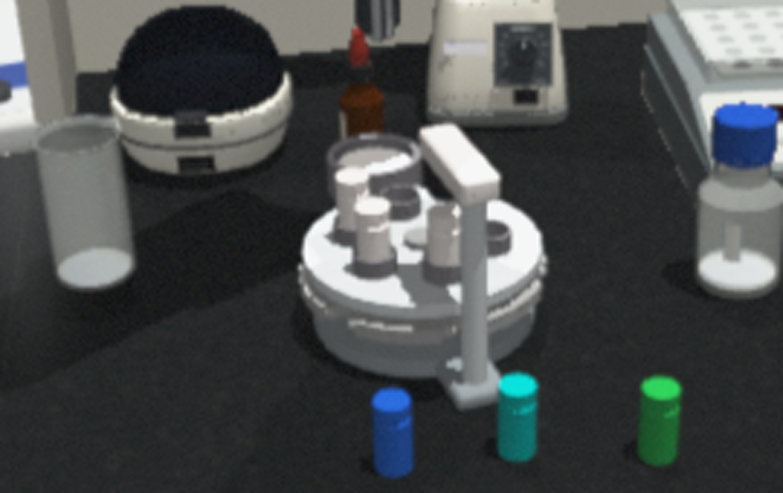

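```bash
python3 - <<'E'
from h import *
p,R,s=pose()
print(watz((281,194),.066,p,R),watz((282,192),.072,p,R),R.round(3))
E
```

```text
[0.55385365 0.21078328 0.066     ] [0.55367778 0.21409903 0.072     ] [[ 0.013  0.964  0.264]
 [-0.001  0.264 -0.964]
 [-1.     0.012  0.004]]
```

Emit:
{"op": "jog_arm", "data": {"commands": [[20,3,-13,0,0,0],[35,0,0,0,0,0],[25,0,0,0,0,0],[0,0,0,0,0,0]]}}

```text
clock: 4.3
position: [0.565, 0.2103, 0.1063]
tool_rot: [1.382, 1.544, 0.07]
force: [-0.2, -0.2, 0.8]
grip_width: 0.0
```

```bash
python3 - <<'E'
from h import *
p,R,s=pose(); print(p,s["force"],s["clock"])
im=grab_frame("wrist"); cv2.imwrite("pics/w3.png",im[:,:,::-1])
im=grab_frame("side"); cv2.imwrite("pics/s3.png",cv2.resize(im[140:310,130:400],None,fx=2.9,fy=2.9,interpolation=cv2.INTER_CUBIC)[:,:,::-1])
print(totool([.552-p[0],.2125-p[1],.085-p[2]]))
E
```

```text
[0.56502904 0.21033475 0.10632968] [-0.16949153 -0.2076056   0.78341475] 4.3
[ 20.9 -12.7  -5.5]
```

View pics/w3.png

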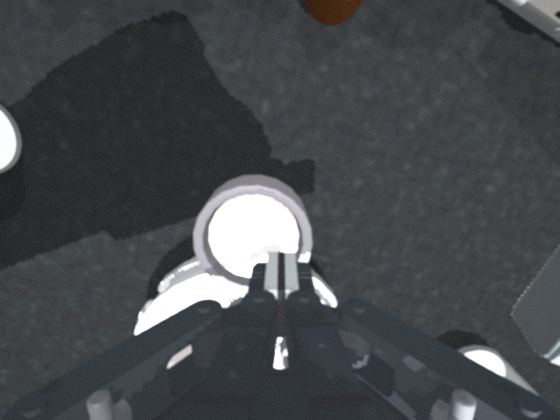

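View pics/s3.png

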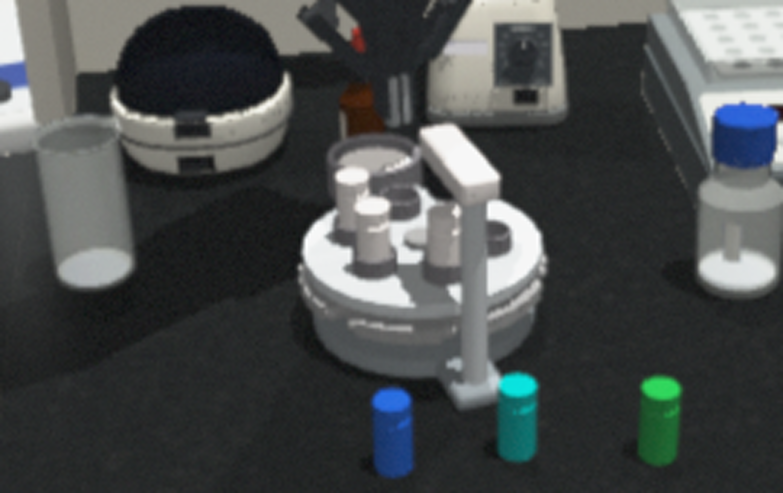

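```bash
python3 - <<'E'
from h import *
p,R,s=pose(); print(R.round(3),s["qpos"].round(3),s["qd"].round(3),s["clock"])
# rotvec in tool frame to bring x axis to straight down
x=R[:,0]; w=np.cross(x,[0,0,-1]); print("tilt fix tool rotvec",R.T@w)
print(watz((254,236),.066,p,R), "tip", p+R[:,0]*.011)
E
```

```text
[[ 0.03   0.966  0.256]
 [ 0.003  0.256 -0.967]
 [-1.     0.03   0.005]] [-0.143  0.679 -0.462  1.77   0.434  0.765 -0.568] [-0.002 -0.016 -0.008  0.001 -0.002 -0.003 -0.002] 4.4
tilt fix tool rotvec [ 0.          0.00451585 -0.02966714]
[0.55002259 0.2113729  0.066     ] tip [0.56627455 0.21107041 0.09780837]
```

Emit:
{"op": "jog_arm", "data": {"commands": [[2,-7,-2,0,0,-0.015],[5,-7,-2,0,0,-0.015],[5,0,0,0,0,0],[0,0,0,0,0,0]]}}

```text
clock: 4.8
position: [0.5528, 0.2112, 0.1009]
tool_rot: [0.662, 1.565, -0.652]
force: [-0.5, -0.8, 0.5]
grip_width: -0.0004
```

```bash
cat > st.py <<'E'
from h import *
p,R,s=pose(); x=R[:,0]; w=np.cross(x,[0,0,-1])
print(p.round(4),"tip",(p+R[:,0]*.011).round(4),"F",s["force"].round(1),"tilt",(R.T@w).round(3),"t",s["clock"])
b=np.array([.564,.107]);d=(p+R[:,0]*.011)[:2]-b; print("r",np.hypot(*d).round(4),"az",np.degrees(np.arctan2(d[1],d[0])).round(1)); print(R.round(3))
E
python3 st.py
```

```text
[0.5528 0.2112 0.1009] tip [0.5528 0.2112 0.0899] F [-0.5 -0.8  0.5] tilt [ 0.     0.004 -0.003] t 4.8
r 0.1048 az 96.1
[[ 0.004  0.967  0.254]
 [-0.003  0.254 -0.967]
 [-1.     0.003  0.004]]
```

Emit:
{"op": "jog_arm", "data": {"commands": [[8,-2,0,0,0,0],[8,0,0,0,0,0],[8,0,0,0,0,0],[0,0,0,0,0,0]]}}

```text
clock: 5.2
position: [0.551, 0.2108, 0.0749]
tool_rot: [0.751, 1.565, -0.563]
force: [-0.4, -0.4, 3.3]
grip_width: 0.0001
```

```bash
python3 st.py
```

```text
[0.551  0.2108 0.0749] tip [0.551  0.2108 0.0639] F [-0.4 -0.4  3.3] tilt [ 0.     0.004 -0.004] t 5.2
r 0.1046 az 97.1
[[ 0.005  0.967  0.254]
 [-0.003  0.254 -0.967]
 [-1.     0.004  0.004]]
```

Emit:
{"op": "jog_arm", "data": {"commands": [[4,0,0,0,0,0],[4,0,0,0,0,0],[2,0,0,0,0,0],[0,0,0,0,0,0]]}}

```text
clock: 5.6
position: [0.552, 0.2111, 0.0649]
tool_rot: [0.925, 1.564, -0.389]
force: [-1.1, -2.0, 9.2]
grip_width: 0.0001
```

```bash
python3 st.py
```

```text
[0.552  0.2111 0.0649] tip [0.5521 0.211  0.0539] F [-1.1 -2.   9.2] tilt [ 0.     0.004 -0.006] t 5.6
r 0.1047 az 96.5
[[ 0.007  0.967  0.254]
 [-0.003  0.254 -0.967]
 [-1.     0.006  0.004]]
```

Emit:
{"op": "jog_arm", "data": {"commands": [[1,-12,-1,0,0,0],[1,-12,0,0,0,0],[1,-12,1.5,0,0,0],[1,-12,3,0,0,0],[1,0,0,0,0,0]]}}

```text
clock: 6.1
position: [0.5117, 0.1983, 0.0647]
tool_rot: [1.5, 1.549, 0.185]
force: [-0.1, -0.8, 16.2]
grip_width: 0.0003
```

```bash
python3 st.py; python3 - <<'E'
from h import *
im=grab_frame("top"); 
cv2.imwrite("pics/t4.png",cv2.resize(im[170:350,170:390],None,fx=3.5,fy=3.3,interpolation=cv2.INTER_CUBIC)[:,:,::-1])
im=grab_frame("side"); cv2.imwrite("pics/s4.png",cv2.resize(im[140:310,130:400],None,fx=2.9,fy=2.9,interpolation=cv2.INTER_CUBIC)[:,:,::-1])
E
```

```text
[0.5117 0.1983 0.0647] tip [0.5119 0.1983 0.0537] F [-0.1 -0.8 16.2] tilt [ 0.     0.002 -0.022] t 6.1
r 0.1051 az 119.7
[[ 0.022  0.967  0.254]
 [ 0.004  0.254 -0.967]
 [-1.     0.022  0.002]]
```

View pics/t4.png

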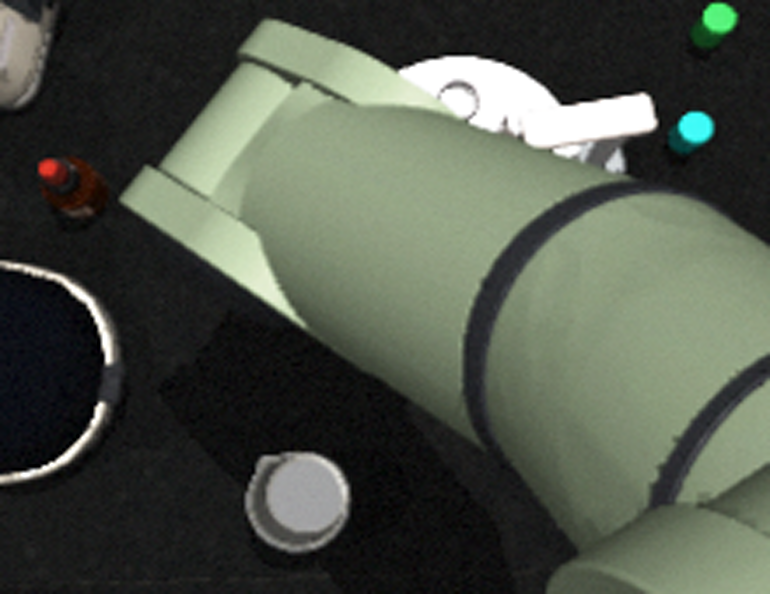

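View pics/s4.png

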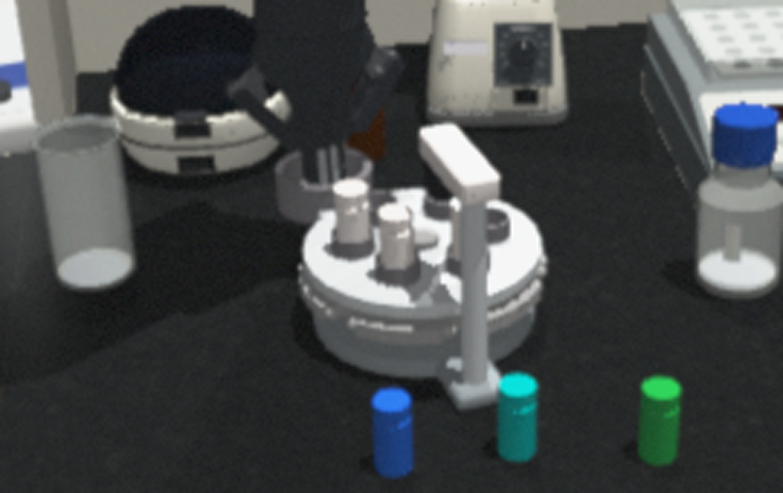

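Emit:
{"op": "jog_arm", "data": {"commands": [[0.5,-11.5,3.6,0,0,-0.008],[0.5,-11,4.7,0,0,-0.008],[0.5,-10.5,5.9,0,0,-0.008],[0.5,-9.8,6.9,0,0,-0.008],[0.5,0,0,0,0,0]]}}

```text
clock: 6.7
position: [0.4793, 0.1695, 0.0648]
tool_rot: [2.74, 1.569, 1.427]
force: [-2.5, 1.9, 11.2]
grip_width: 0.0001
```

```bash
python3 st.py; python3 - <<'E'
from h import *
im=grab_frame("side"); cv2.imwrite("pics/s5.png",cv2.resize(im[140:310,130:400],None,fx=2.9,fy=2.9,interpolation=cv2.INTER_CUBIC)[:,:,::-1])
p,R,s=pose();im=grab_frame("wrist"); cv2.imwrite("pics/w5.png",im[:,:,::-1])
E
```

```text
[0.4793 0.1695 0.0648] tip [0.4793 0.1695 0.0538] F [-2.5  1.9 11.2] tilt [ 0.    -0.001 -0.001] t 6.7
r 0.1053 az 143.6
[[ 0.     0.967  0.255]
 [ 0.001  0.255 -0.967]
 [-1.     0.001 -0.001]]
```

View pics/s5.png

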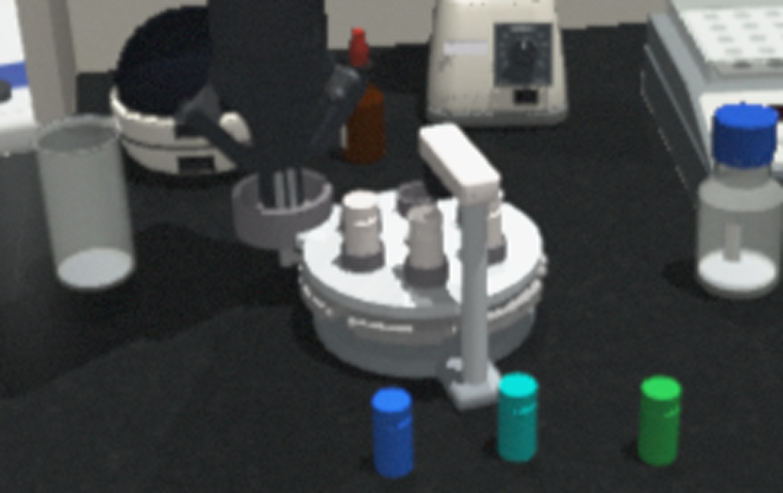

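View pics/w5.png

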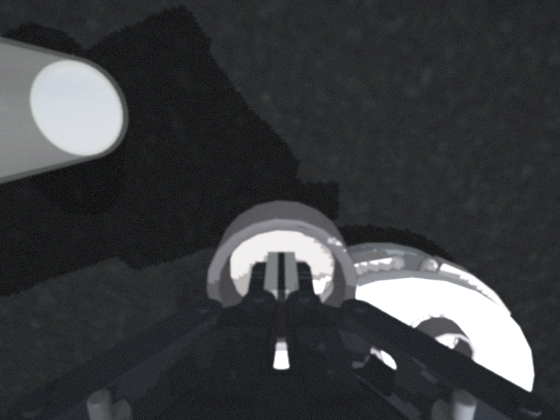

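Emit:
{"op": "jog_arm", "data": {"commands": [[0.5,-6.8,5.9,0,0,0],[0.5,-6.3,6.4,0,0,0],[0.5,-5.8,6.9,0,0,0],[0.5,0,0,0,0,0]]}}

```text
clock: 7.2
position: [0.4681, 0.1488, 0.0647]
tool_rot: [2.042, 1.562, 0.731]
force: [-3.4, 2.0, 15.1]
grip_width: -0.0001
```

```bash
python3 st.py; python3 - <<'E'
from h import *
p,R,s=pose();im=grab_frame("wrist"); cv2.imwrite("pics/w6.png",im[:,:,::-1])
im=grab_frame("side"); cv2.imwrite("pics/s6.png",cv2.resize(im[180:280,190:340],None,fx=5.2,fy=5.2,interpolation=cv2.INTER_CUBIC)[:,:,::-1])
E
```

```text
[0.4681 0.1488 0.0647] tip [0.4681 0.1488 0.0537] F [-3.4  2.  15.1] tilt [ 0.    -0.004 -0.008] t 7.2
r 0.1046 az 156.4
[[ 0.007  0.967  0.256]
 [ 0.006  0.256 -0.967]
 [-1.     0.008 -0.004]]
```

View pics/w6.png

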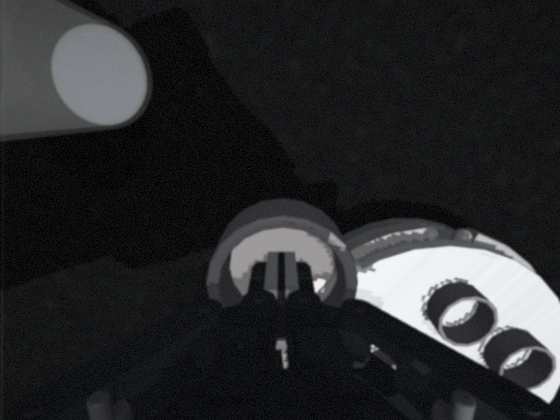

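View pics/s6.png

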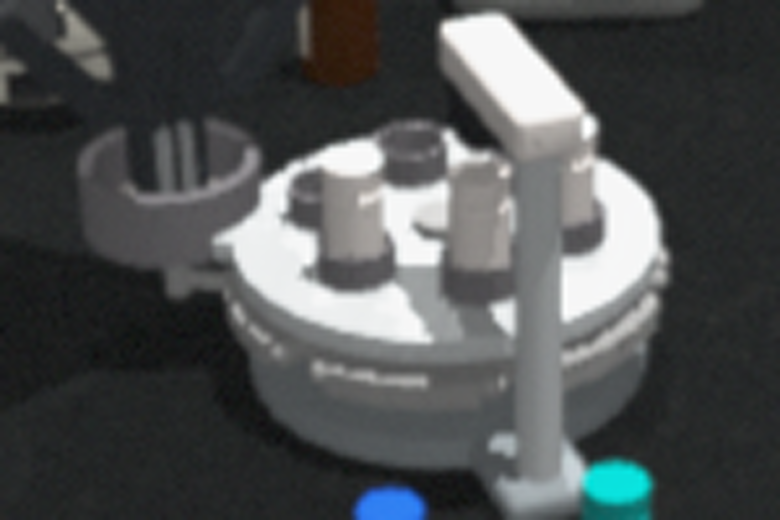

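```bash
python3 - <<'E'
from h import *
b=np.array([.564,.107])
for px in [(259,196.2),(222.5,212)]:
    X=atz("side",px,.074); d=X[:2]-b; print(X.round(4),np.hypot(*d),np.degrees(np.arctan2(d[1],d[0])))
for a in (97.6,156,158,160):
    print(a,proj("side",np.r_[b+.105*np.array([np.cos(np.radians(a)),np.sin(np.radians(a))]),.074]))
X=atz("side",proj("side",np.array([.564,.107,.0])),0)
E
```

```text
[0.5486 0.1922 0.074 ] 0.08660791051864264 100.24442302034025
[0.4698 0.1408 0.074 ] 0.10009262377224033 160.27793184814962
97.6 [258.30393975 192.20589684]
156 [221.19770066 209.98050464]
158 [220.60860698 210.8564315 ]
160 [220.07963314 211.74293449]
```

Emit:
{"op": "jog_arm", "data": {"commands": [[-5,0,0,0,0,0],[-5,0,0,0,0,0],[-4,0,0,0,0,0],[0,0,0,0,0,0]]}}

```text
clock: 7.7
position: [0.4684, 0.1493, 0.0795]
tool_rot: [2.027, 1.561, 0.716]
force: [-0.9, -0.6, 0.3]
grip_width: 0.0001
```

```bash
python3 st.py; python3 - <<'E'
from h import *
im=grab_frame("side"); cv2.imwrite("pics/s7.png",cv2.resize(im[180:280,190:340],None,fx=5.2,fy=5.2,interpolation=cv2.INTER_CUBIC)[:,:,::-1])
E
```

```text
[0.4684 0.1493 0.0795] tip [0.4685 0.1494 0.0685] F [-0.9 -0.6  0.3] tilt [ 0.    -0.004 -0.009] t 7.7
r 0.1045 az 156.1
[[ 0.007  0.966  0.257]
 [ 0.006  0.257 -0.966]
 [-1.     0.009 -0.004]]
```

View pics/s7.png

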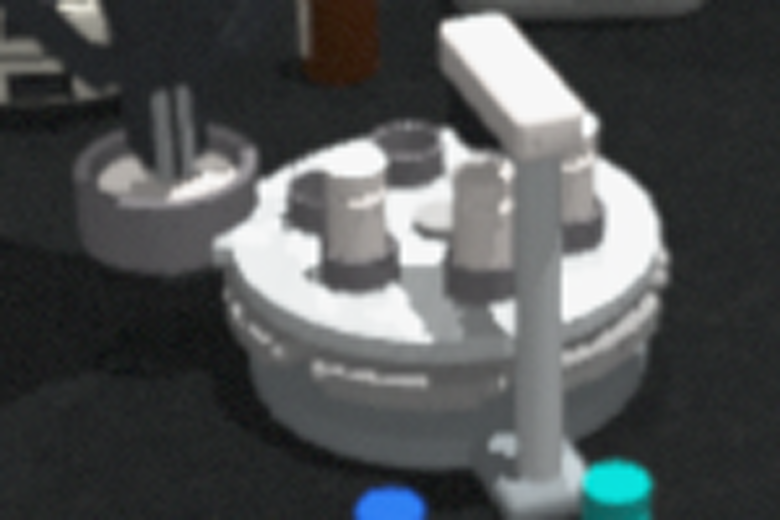

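Emit:
{"op": "jog_arm", "data": {"commands": [[-10,0,0,0,0,0],[-20,0,0,0,0,0],[-30,0,0,0,0,0],[-30,0,0,0,0,0],[-30,0,0,0,0,0],[0,0,0,0,0,0]]}}

```text
clock: 8.35
position: [0.4661, 0.149, 0.205]
tool_rot: [2.371, 1.563, 1.062]
force: [0.0, 0.4, -1.0]
grip_width: 0.0002
```

Emit:
{"op": "jog_arm", "data": {"commands": [[0,10,30,0,0,0],[0,10,40,0,0,0],[0,10,40,0,0,0],[0,10,40,0,0,0],[0,0,0,0,0,0],[0,0,0,0,0,0],[0,0,0,0,0,0]]}}

```text
clock: 9.05
position: [0.5453, 0.0103, 0.2055]
tool_rot: [2.355, 1.562, 1.049]
force: [0.3, 1.4, -0.3]
grip_width: 0.0001
```

```bash
python3 st.py; python3 - <<'E'
from h import *
im=grab_frame("side"); cv2.imwrite("pics/s8.png",cv2.resize(im[140:310,130:400],None,fx=2.9,fy=2.9,interpolation=cv2.INTER_CUBIC)[:,:,::-1])
p,R,s=pose();im=grab_frame("wrist"); cv2.imwrite("pics/w8.png",im[:,:,::-1])
for d in nets.pinpoint("wrist","pad")[:1]: 
  X=watz(d["location"],.066,p,R);e=X[:2]-[.564,.107];print(d,X,np.hypot(*e),np.degrees(np.arctan2(e[1],e[0])))
nets_=[ (d["p"],d["location"]) for d in nets.pinpoint("side","pad")[:1]];print(nets_)
for q,l in nets_:
  X=atz("side",l,.066);e=X[:2]-[.564,.107];print(X,np.degrees(np.arctan2(e[1],e[0])))
E
```

```text
[0.5453 0.0103 0.2055] tip [0.5454 0.0104 0.1945] F [ 0.3  1.4 -0.3] tilt [ 0.    -0.006 -0.006] t 9.05
r 0.0983 az -100.9
[[ 0.004  0.965  0.262]
 [ 0.008  0.262 -0.965]
 [-1.     0.006 -0.006]]
{'location': [226.5, 1.6], 'p': 0.91} [0.46540971 0.14978049 0.066     ] 0.10747193200596059 156.54292353477334
[(0.72, [218.8, 213.6])]
[0.46295484 0.15108041 0.066     ] 156.4310202129359
```

View pics/s8.png

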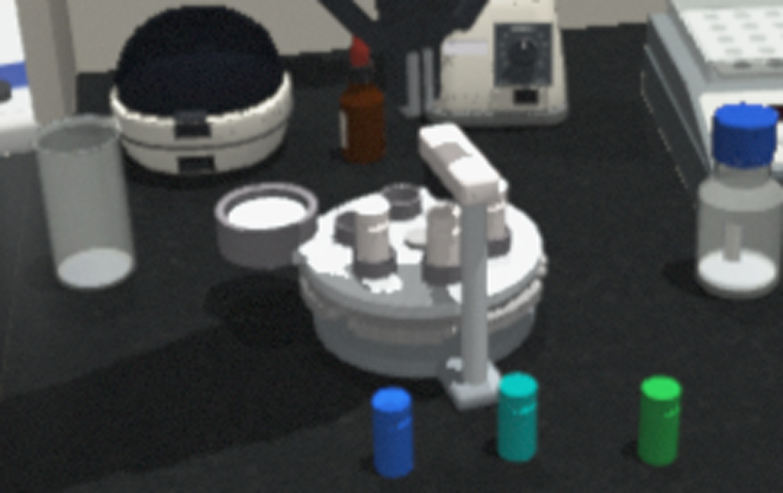

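View pics/w8.png

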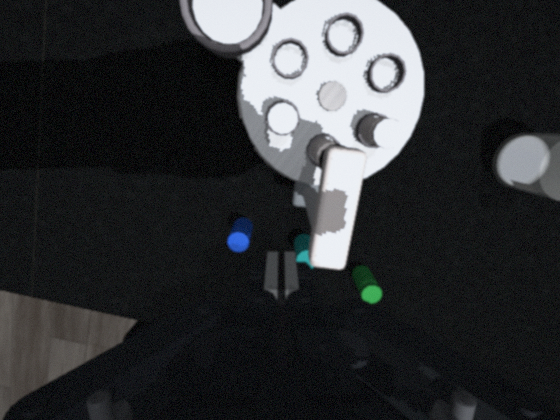

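```bash
python3 -c "
from workcell import bot
print(bot.job_done())"
```

```text
the job is handed in; nothing more can be done
None
```

The carousel now stands at the next hole with the plunger out, and I handed the job in at about 9.3 s of the 38 s.

**What I did:** With the gripper shut, I pressed the pad to its bottom stop: the tip was at 54 mm and the force about 9 N. Holding it in at about 11–16 N, I pushed the table anticlockwise along a 105 mm arc. I then let the plunger spring out and lifted the arm clear.

**What the last checks showed:**
- **Table:** The pad is at about 156.5° by the networks on two cameras, against about 97.6° at the start. That is a turn of about 59°, against the 57–63° allowed. In the side picture the vials appear in the same places as the starting pattern, one socket on.
- **Plunger:** The pad is back up near the well's rim, and the tooth no longer shows under the well. I take this as locked. I did not push the table to test it.
- **Vials and bystanders:** All three vials are upright and seated. The bottle, beaker and dropper do not appear to have moved.
- **Robot:** The tool is about 40 mm above the top of the reading head and touches nothing.

**What disagreed:**
- **Well angle:** Judging the well's angle from its rim in the side picture gave readings 2–4° higher than the other estimates. The turn between the two rim readings was still 60°.
- **Approach over the pad:** One move drifted about 13 mm sideways and tilted slightly. I corrected it before pressing.

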